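# Fit check on a pounding bench

### The arm

A 6-joint arm with a two-finger parallel gripper is mounted at the origin on the work surface. World frame = base frame: x ahead of the robot, y to its left, z up, the work surface at z = 0. Lengths are in m, angles in rad, forces in N, time in s.
With the tool pointing down it reaches from about 0.35 to 0.875 m from the base axis. Payload 4.2 kg.
Tool frame: the origin (TCP) lies midway between the tips of the shut fingers; the grasp point (between the pads) lies 19 mm behind it; z points along the fingers, x is the direction in which the jaws open and shut, and the axes are right-handed (so a half turn about z gives the same grasp; the last joint's range is limited). The gripper opens to 85 mm and grips with 20 to 120 N. Pads are 22 mm wide; open, the fingers measure 114 mm over their backs; the gripper's body (76 mm by 85 mm) begins 54 mm behind the grasp point. The pads swing forward as they close: fully open they stand 13 mm farther back than shut.
Start: joints at [1.45, 0.385, 0.008, 0, -1.194, -0.259], TCP at [0.232, 0.58, 0.231] pointing down, gripper open.
Joint ranges: [-3.14, 3.14], [-1.21, 2.06], [-1.07, 1.41], [-3.16, 2.05], [-2.99, -0.16], [-3.1, 3.1]. Speed limits (rad/s): [2.79, 2.79, 3.14, 3.14, 3.14, 3.14].

### API

Orientations are given as a unit quaternion [x, y, z, w].
In Python, from plant import manip, imaging gives the robot as it stands. The module is installed in compiled form; this text tells all that it offers.
- The arm moves only by the shell command python3 -m pendant 'ROWS' [FORCE]. ROWS is JSON, a list of rows, each a list of 3 entries, a list of its own where there are three numbers: the shift along the tool's x, y, z in units of 25 mm (1.0 is 25 mm), then the turn, a rotation vector about the tool's x, y, z in units of 5 degrees (1.0 is 5 degrees), then the opening in per cent of the stroke, from 0 (shut) to 100 (fully open). A call has 1 to 12 rows; each row is the pose to reach, as a shift and turn from the pose commanded when the call began, along the tool's axes at that moment; what a row does not reach only later rows make up. A row lasts 1/10 s, in which the tool goes at most 50 mm and 8.59 degrees, less where a joint would pass 70% of its speed; a pose out of reach is approached as far as the arm can. A call with a gripper value outside its range is refused whole. The fingers move at their own pace and stop on an object; FORCE is the grip in N (left out, the last holds). Time passes only in rows, so rows that repeat a pose let the fingers close. It gives the time, the measured TCP pose, the force and the opening at its end, in the units of the state.
- manip.state(): the state, without advancing time (a new reading comes with each control period).
- imaging.grab_frame(name): name is "side" or "top" or "wrist"; returns (picture, depth): 384x512x3 uint8, red, green, blue; 384x512 float32, m along the optical axis (not along the pixel's ray), 0 where there is no reading.
- imaging.camera_model(name): a dict with "fx", "fy", "cx", "cy" (pixels), "k1" (the pictures are not rectified: a ray, as slopes to the right and down, at radius r is drawn at 1 + k1 r^2 times it, then the intrinsics apply), "xyz" and "attitude" of the camera in the world; the wrist camera has in their place "tool_from_camera" (4x4, takes a point from camera to tool coordinates, whose origin is the TCP and whose axes are the tool frame's). Camera axes: x right, y up, looking along -z (the intrinsics and any distortion apply to the point x, -y, -z); pixel columns grow to the right and rows downward; lengths in m; the calibration is good to about 2 mm. A picture is of the moment at which its call begins: read the wrist's pose just before it. camera_model takes no time and is no camera call.
- manip.hand_in(): hands the job in, once; it reports no verdict.
Trained networks look in the newest picture that a camera, given by its name, has taken for a name from the list of things; names that differ only in an ending like _2 or _b are one class to them, and where a whole thing is asked for, a point or a joint stands for the part that bears it (a point fixed in the world has none). Each returns a list of dicts, best first, with "conf" (0 to 1); they miss things now and then, are a little off and sometimes report something else, mostly with a low value. They report only what shows in the picture. A call takes as long as a camera call.
- imaging.outline_of(camera, label): "region" (384x512 bool, what is visible of it) and "box" ([left, top, right, bottom] in pixels, round what is visible of it).
- imaging.landmark_of(camera, label): "xy" ([column, row] in pixels: a listed point, or the origin of a listed thing).
The state is a dict: "clock": time; "joint_pos": joint angles; "dq": joint speeds; "joint_torque": joint torques, N m; "ee_pos": TCP position; "tcp_rot": TCP orientation; "wrist_force": force on the tool from outside, world axes, zero at the start; "ft_torque": the same for the moment, N m; "width": opening from 0.0 (shut) to 1.0 (fully open).
Only numpy, scipy, OpenCV 4.12 (cv2) and the standard library are available. Lean on these libraries where they do the work, as an engineer would, in place of code of your own. Each camera call takes 0.05 s, during which the arm holds its last target.

### The job

Check the fit of the pegs in the wooden pounding bench by tapping them with your fingertips, lightly and in this order: first the peg with the round head, then the square one, then the three-sided one, each so that it slides about half-way down and stays there, not driven flush. Leave the peg with the plus-shaped head as it stands. Do not hit hard, pull a peg up, use the mallet, or pick up or shift anything else.

Things in the scene. Friction and masses are not known exactly. Their poses are not given: they have to be found in the camera images.
- round_top (a point): Wooden peg in the pounding bench: an 18 mm round shank with a flat round disc head 38 mm across, 12 mm thick, on top. This point is the centre of the head's upper face, on the shank's axis, and moves with the peg; z up.
- peg_round (a joint): How far the round peg is pushed down, m: 0 = the head's upper face 38 mm above the bench board, grows downward, 0.013 = half-way, 0.026 = driven flush (head resting on the board); starts at 0 to 0.003. Stiff sliding fit: it takes 3 N to move and stays where it is left, with no spring. It could be pulled up, which is not wanted.
- square_top (a point): Wooden peg in the pounding bench: an 18 mm round shank with a flat square head 35 mm across, 12 mm thick, on top. This point is the centre of the head's upper face, on the shank's axis, and moves with the peg; z up.
- peg_square (a joint): How far the square peg is pushed down, m: 0 = the head's upper face 38 mm above the bench board, grows downward, 0.013 = half-way, 0.026 = driven flush (head resting on the board); starts at 0 to 0.003. Stiff sliding fit: it takes 3 N to move and stays where it is left, with no spring. It could be pulled up, which is not wanted.
- triangle_top (a point): Wooden peg in the pounding bench: an 18 mm round shank with a flat three-sided head (corners 25 mm from its centre, sides 43 mm), 12 mm thick, on top. This point is the centre of the head's upper face, on the shank's axis, and moves with the peg; z up.
- peg_triangle (a joint): How far the three-sided peg is pushed down, m: 0 = the head's upper face 38 mm above the bench board, grows downward, 0.013 = half-way, 0.026 = driven flush (head resting on the board); starts at 0 to 0.003. Stiff sliding fit: it takes 3 N to move and stays where it is left, with no spring. It could be pulled up, which is not wanted.
- cross_top (a point): Wooden peg in the pounding bench: an 18 mm round shank with a flat plus-shaped head (42 mm across, arms 13 mm wide), 12 mm thick, on top. This point is the centre of the head's upper face, on the shank's axis, and moves with the peg; z up.
- peg_cross (a joint): How far the plus-headed peg is pushed down, m: 0 = the head's upper face 38 mm above the bench board, grows downward, 0.013 = half-way, 0.026 = driven flush (head resting on the board); starts at 0 to 0.003. Stiff sliding fit: it takes 3 N to move and stays where it is left, with no spring. It could be pulled up, which is not wanted.
- bench: Pounding bench of brown wood, fixed to the table: a board 130 x 310 x 20 mm on two end cheeks, its upper face 80 mm above the table. Origin under its centre at table level, y along its length. Four pegs stand in its four holes, at (x, y) = (26, -111), (-26, -37), (26, 37) and (-26, 111) mm; which peg is in which hole varies.
- dowel: Loose round stub of dark wood, 18 mm thick and 30 mm tall, standing on the bench board near the hole at y = -37 mm, 52 mm from its axis. Origin under its centre. Leave alone.
- offcut: Loose block of dark wood, 26 x 40 x 22 mm tall, lying on the bench board near the hole at y = 37 mm, 52 mm from its axis. Origin under its centre. Leave alone.
- mallet: Loose wooden mallet lying to the robot's right, 300 mm long, head 70 x 110 x 64 mm at its +x end. Origin at table level. Not to be used.
- chisel: Loose chisel, 260 mm long, lying on the robot's left; origin at table level where handle meets blade. Leave alone.
- glue: Loose white glue bottle, 56 mm thick, 160 mm tall, beyond the bench. Origin under its centre. Leave alone.
- batten: Loose batten 30 x 220 x 30 mm lying beyond the bench. Origin under its centre. Leave alone.
- trysquare: Loose try square (stock 120 mm, blade 190 mm) lying on the left. Origin at table level under the stock's centre. Leave alone.

How it is judged:
By the outcome, as a careful person would: the job done as asked, in the order asked, and still so for the second after the job is handed in, with the robot touching nothing.
It also fails if it takes over 40 s, if anything falls off the work surface, if the arm or the gripper's body presses on something with over 40 N, if the wrist force passes 120 N, or if a joint passes its speed limit or range.

## Working session

There is one attempt and no reset: what is moved stays moved. The work goes in short steps, Python scripts to look and compute and a shell command to move; the robot and the scene stay as the last step left them, time stands still between calls to the robot, and variables do not carry over. Pictures are saved under pics/ and viewed, and the job is handed in when it is done.

```bash
mkdir -p pics
python3 - <<'E'
from plant import manip, imaging
import cv2
print(manip.state())
for n in ("top","side"):
    p,d=imaging.grab_frame(n); cv2.imwrite(f"pics/{n}0.png",p[:,:,::-1]); print(n,imaging.camera_model(n))
    import numpy as np; np.save(f"pics/{n}0d.npy",d)
    if n=="top":
        for l in ("round_top","square_top","triangle_top","cross_top","bench"):
            print(l,imaging.landmark_of("top",l))
print(imaging.camera_model("wrist"))
E
```

```text
{'clock': 0.0, 'joint_pos': array([ 1.44959282e+00,  3.85530513e-01,  6.62433708e-03, -4.85493680e-04,
       -1.19397396e+00, -2.58590209e-01]), 'dq': array([-0.00101027,  0.00016354, -0.00037951,  0.00012025,  0.00025252,
       -0.00209863]), 'joint_torque': array([-1.68535394e-04, -3.92291451e+01,  1.88410914e+01,  4.18622777e+00,
       -4.56587411e-03, -3.45821611e-06]), 'ee_pos': array([0.23148141, 0.57993043, 0.23023871]), 'tcp_rot': array([-5.60849376e-01,  8.27917170e-01, -6.37355987e-04, -8.54543202e-04]), 'wrist_force': array([-0.43082702,  0.86224192,  0.25714613]), 'ft_torque': array([-0.01546648, -0.06157892, -0.05635406]), 'width': 1.0007494850635037}
top {'fx': 360.71201650831165, 'fy': 360.71201650831165, 'cx': 262.2452368699487, 'cy': 192.0897564182629, 'k1': 0.03147770924600929, 'xyz': array([0.52401451, 0.04614802, 1.30916658]), 'attitude': array([ 0.03297936, -0.02713518, -0.69821212,  0.71461589])}
round_top [{'xy': [313.2, 212.6], 'conf': 0.56}]
square_top [{'xy': [338.6, 203.0], 'conf': 0.56}]
triangle_top [{'xy': [270.0, 199.4], 'conf': 0.5}, {'xy': [296.2, 
[... 175 characters left out ...]
x': 251.75160701401055, 'cy': 186.2527199887894, 'k1': -0.0007043163984608916, 'xyz': array([ 0.24890932, -0.89149088,  1.09126071]), 'attitude': array([ 0.37694996, -0.06994473, -0.18709836,  0.90443942])}
{'fx': 301.79525309188995, 'fy': 301.79525309188995, 'cx': 250.16619542591044, 'cy': 190.7960953030404, 'k1': 0.007617004779906065, 'tool_from_camera': array([[ 9.99999733e-01,  7.23165939e-04, -1.05849157e-04,
        -4.82264164e-04],
       [ 6.57668856e-04, -9.53530317e-01, -3.01296370e-01,
        -7.67879125e-02],
       [-3.18817652e-04,  3.01296220e-01, -9.53530538e-01,
        -1.42392353e-01],
       [ 0.00000000e+00,  0.00000000e+00,  0.00000000e+00,
         1.00000000e+00]])}
```

Run:
```python
import cv2
p=cv2.imread("pics/top0.png"); cv2.imwrite("pics/top0c.png",cv2.resize(p[140:270,220:380],None,fx=4.5,fy=4.5,interpolation=cv2.INTER_CUBIC))
```

```text
(no output)
```

View pics/top0.png

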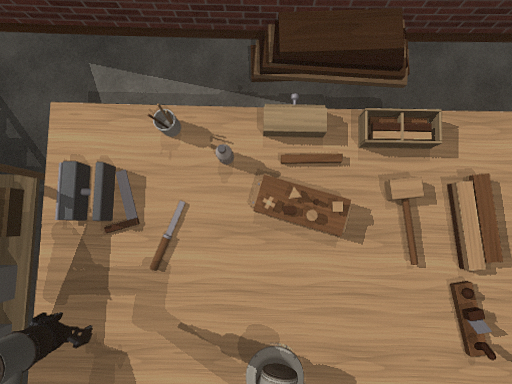

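View pics/side0.png

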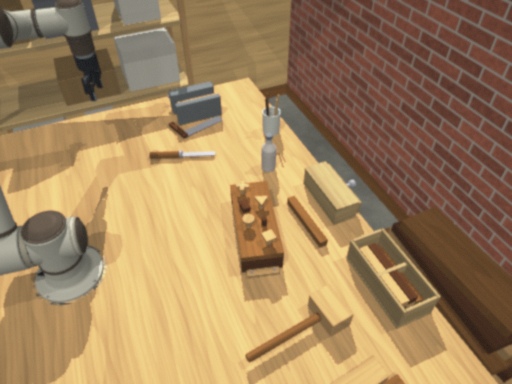

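View pics/top0c.png

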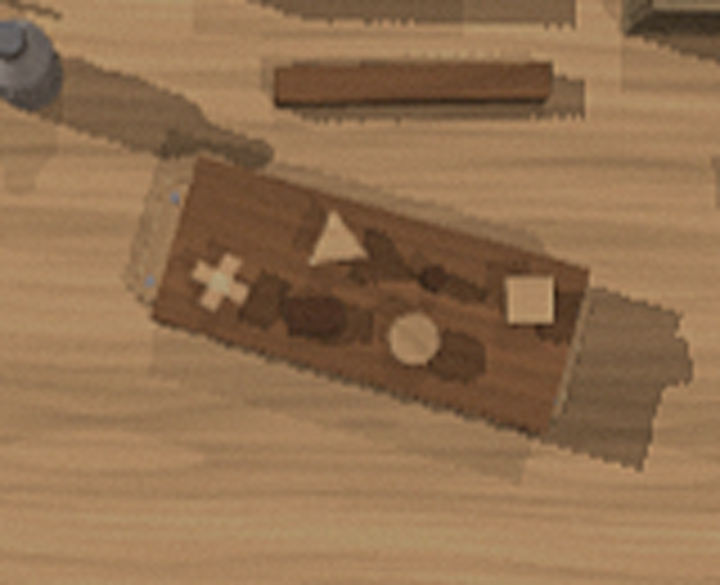

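The top view shows cross ≈(269,202), triangle ≈(294,193), round ≈(312,215), square ≈(338,206). The dark offcut is at ≈(290,210) and the dowel at ≈(316,202).

```bash
cat > h.py <<'E'
import numpy as np, cv2
from scipy.spatial.transform import Rotation as R
from plant import manip, imaging
def ray(m,uv,T=None):
    a=(np.array(uv,float)-[m['cx'],m['cy']])/[m['fx'],m['fy']]
    b=a.copy()
    for _ in range(10): b=a/(1+m['k1']*(b@b))
    return np.array([b[0],-b[1],-1.])
def camT(m,s=None):
    T=np.eye(4)
    if 'xyz' in m:
        T[:3,:3]=R.from_quat(m['attitude']).as_matrix();T[:3,3]=m['xyz'];return T
    T[:3,:3]=R.from_quat(s['tcp_rot']).as_matrix();T[:3,3]=s['ee_pos'];return T@m['tool_from_camera']
def at_z(m,T,uv,z):
    d=T[:3,:3]@ray(m,uv); return T[:3,3]+d*(z-T[2,3])/d[2]
def at_d(m,T,uv,dep):
    return T[:3,3]+T[:3,:3]@ray(m,uv)*dep
E
python3 - <<'E'
from h import *
p=cv2.imread("pics/top0.png");d=np.load("pics/top0d.npy");m=imaging.camera_model("top");T=camT(m)
hsv=cv2.cvtColor(p,cv2.COLOR_BGR2HSV)
for n,(u,v) in dict(cross=(269,202),tri=(294,194),rnd=(312,215),sq=(338,206)).items():
    c=p[v,u].astype(int); mk=(np.abs(p.astype(int)-c).sum(2)<90).astype(np.uint8)
    w=np.zeros_like(mk);w[v-8:v+9,u-8:u+9]=1
    k,l,st,ce=cv2.connectedComponentsWithStats(mk*w,connectivity=4)
    i=l[v,u];e=ce[i];dd=np.median(d[l==i]);print(n,c,st[i],e,at_z(m,T,e,.117),at_d(m,T,e,dd))
P=at_d(m,T,(325,212),np.median(d[210:214,324:327]));print('board',P)
P=at_d(m,T,(330,250),np.median(d[248:252,328:332]));print('table',P)
E
```

```text
cross [119 156 173] [263 197  12  12  74] [268.54054054 202.31081081] [0.59206924 0.03558521 0.117     ] [0.59217355 0.03556902 0.11517278]
tri [ 99 140 171] [289 187  12  12  76] [294.18421053 193.38157895] [ 0.62365272 -0.04868775  0.117     ] [ 0.62369196 -0.0487251   0.11653045]
rnd [ 81 115 146] [306 209  12  12 112] [311.46428571 214.66071429] [ 0.55464009 -0.10663423  0.117     ] [ 0.55469557 -0.10691099  0.11484046]
sq [ 98 134 173] [332 201  11  11 103] [337.4368932  206.36893204] [ 0.58397402 -0.191702    0.117     ] [ 0.58408821 -0.19215501  0.11472942]
board [ 0.56571703 -0.1571636   0.07976668]
table [ 0.43281428 -0.18951543 -0.00156085]
```

```bash
cat >> h.py <<'E'
H=np.array([[26,-111],[-26,-37],[26,37],[-26,111]])/1000.
def fit(P):
    P=np.array(P);a=H-H.mean(0);b=P-P.mean(0)
    th=np.arctan2((a[:,0]*b[:,1]-a[:,1]*b[:,0]).sum(),(a*b).sum())
    Rm=np.array([[np.cos(th),-np.sin(th)],[np.sin(th),np.cos(th)]])
    F=a@Rm.T+P.mean(0); return th,F,P-F
E
python3 - <<'E'
from h import *
th,F,r=fit([[.58397,-.1917],[.55464,-.10663],[.62365,-.04869],[.59207,.03558]])
print(th,F,r)
s=manip.state();A=R.from_quat(s['tcp_rot'])
for i,n in ((1,'rnd'),(0,'sq'),(2,'tri')):
    print(n,A.inv().apply(np.r_[F[i],.2]-s['ee_pos'])/.025)
E
```

```text
-0.2649127302407904 [[ 0.58461292 -0.19179526]
 [ 0.55380197 -0.10676182]
 [ 0.62336303 -0.04895818]
 [ 0.59255208  0.03607526]] [[-6.42919345e-04  9.52554279e-05]
 [ 8.38025822e-04  1.31816959e-04]
 [ 2.86974178e-04  2.68183041e-04]
 [-4.82080655e-04 -4.95255428e-04]]
rnd [ 20.74725979 -22.15817909   1.25315599]
sq [ 23.44924133 -24.56385859   1.25451719]
tri [ 17.56828661 -23.88506283   1.25172492]
```

```bash
python3 -m pendant '[[[20.75,-22.16,0],[0,0,0],0],[[20.75,-22.16,0],[0,0,0],0],[[20.75,-22.16,0],[0,0,0],0],[[20.75,-22.16,0],[0,0,0],0],[[20.75,-22.16,0],[0,0,0],0],[[20.75,-22.16,0],[0,0,0],0],[[20.75,-22.16,0],[0,0,0],0],[[20.75,-22.16,0],[0,0,0],0],[[20.75,-22.16,0],[0,0,0],0],[[20.75,-22.16,0],[0,0,0],0],[[20.75,-22.16,0],[0,0,0],0],[[20.75,-22.16,0],[0,0,0],0]]' 20
python3 - <<'E'
from h import *
s=manip.state();A=R.from_quat(s['tcp_rot']);print(s['joint_pos'])
print(A.inv().apply(np.array([.5538,-.10676,.2])-s['ee_pos'])/.025)
E
```

```text
clock: 1.55
ee_pos: [0.4869, 0.0353, 0.2318]
tcp_rot: [-0.561, 0.828, -0.0, 0.001]
wrist_force: [1.1, 1.6, 0.2]
width: 0.002
[ 4.05767736e-01  1.49698964e-01 -3.16832625e-01  3.60980322e-05
 -1.10310489e+00  7.85516253e-01]
[ 4.28699161 -4.58745017  1.27107347]
```

```bash
python3 -m pendant '[[[4,-4.3,0.6],[0,0,0],0],[[4,-4.3,0.6],[0,0,0],0],[[4,-4.3,0.6],[0,0,0],0],[[4,-4.3,0.6],[0,0,0],0],[[4,-4.3,0.6],[0,0,0],0],[[4,-4.3,0.6],[0,0,0],0]]'
cat > look.py <<'E'
from h import *
import sys
s=manip.state();A=R.from_quat(s['tcp_rot']);print(s['ee_pos'],s['wrist_force'],s['joint_pos'])
p,d=imaging.grab_frame("wrist");cv2.imwrite(f"pics/w{sys.argv[1]}.png",p[:,:,::-1]);np.save(f"pics/w{sys.argv[1]}d.npy",d)
np.save(f"pics/w{sys.argv[1]}s.npy",np.r_[s['ee_pos'],s['tcp_rot']])
for i,n in ((1,'rnd'),(0,'sq'),(2,'tri')):
    F=[[.5846,-.1918],[.5538,-.10676],[.62336,-.04896]][i]
    print(n,A.inv().apply(np.r_[F,.125]-s['ee_pos'])/.025)
E
python3 look.py 1
```

```text
clock: 2.15
ee_pos: [0.5489, -0.095, 0.2165]
tcp_rot: [-0.561, 0.828, 0.0, 0.0]
wrist_force: [0.7, 0.3, -0.2]
width: 0.008
[ 0.54888378 -0.09497526  0.21645885] [ 0.67028054  0.34816196 -0.24938002] [ 1.19537200e-01  2.80957179e-01 -1.84101019e-01 -1.75132097e-04
 -1.10567908e+00  1.07210141e+00]
rnd [ 0.36570065 -0.35727442  3.65828528]
sq [ 3.06950886 -2.76104801  3.65778192]
tri [-2.81210166 -2.08605029  3.65877208]
```

View pics/w1.png

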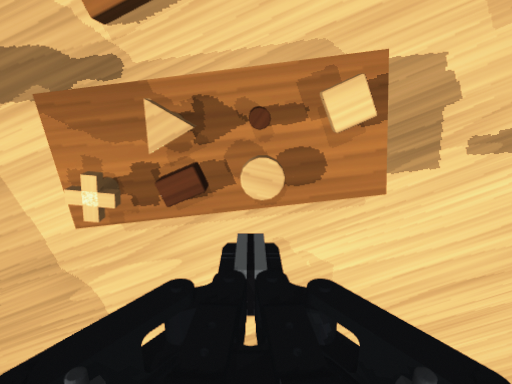

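The wrist view shows round at (262,178), square (348,103), triangle (166,126), cross (90,200), offcut (182,185), dowel (260,118). The fingertips are near (250,240).

Run:
```python
from h import *
p=cv2.imread("pics/w1.png");d=np.load("pics/w1d.npy");m=imaging.camera_model("wrist");q=np.load("pics/w1s.npy");T=camT(m,dict(ee_pos=q[:3],tcp_rot=q[3:]))
Pn=[]
hsv=cv2.cvtColor(p,cv2.COLOR_BGR2HSV).astype(int)
Z=np.zeros(d.shape)
for v in range(384):
  for u in range(512):
    if d[v,u]>0: Z[v,u]=at_d(m,T,(u,v),d[v,u])[2]
for n,(u,v) in dict(sq=(348,103),rnd=(262,178),tri=(166,126),cross=(90,200)).items():
    w=np.zeros(d.shape,np.uint8);w[v-36:v+37,max(u-36,0):u+37]=1
    mk=((Z>.108)&(Z<.13)).astype(np.uint8)*w
    k,l,st,ce=cv2.connectedComponentsWithStats(mk,connectivity=4)
    i=l[v,u];e=ce[i];z=np.median(Z[l==i]);P=at_z(m,T,e,.117);print(n,st[i],e,z,P);Pn.append(P[:2])
print(fit(Pn)); print('board',np.median(Z[150:160,300:310]),'board2',np.median(Z[110:120,80:90]))
```

```text
sq [ 320   73   57   60 2158] [348.82066728 102.76598703] 0.11529988406891825 [ 0.58717194 -0.19139224  0.117     ]
rnd [ 240  155   46   45 1550] [262.3        177.20193548] 0.11590205913002902 [ 0.55664114 -0.10839024  0.117     ]
tri [ 143   98   53   56 1446] [162.67565698 124.88035961] 0.1166038186242202 [ 0.62530539 -0.05099097  0.117     ]
cross [  64  172   54   50 1496] [ 90.69919786 196.65040107] 0.11492389861208806 [0.59448749 0.03220208 0.117     ]
(np.float64(-0.26268163194729965), array([[ 0.58718612, -0.19358667],
       [ 0.55618554, -0.10862219],
       [ 0.62561745, -0.0506635 ],
       [ 0.59461686,  0.03430098]]), array([[-1.41777508e-05,  2.19442859e-03],
       [ 4.55604361e-04,  2.31943728e-04],
       [-3.12054814e-04, -3.27470427e-04],
       [-1.29371797e-04, -2.09890189e-03]]))
board 0.07978829220168895 board2 0.0798008818380575
```

```bash
python3 -m pendant '[[[0.3,-0.35,1],[0,0,0],0],[[0.3,-0.35,2.4],[0,0,0],0],[[0.3,-0.35,3.2],[0,0,0],0],[[0.3,-0.35,3.2],[0,0,0],0],[[0.3,-0.35,3.2],[0,0,0],0],[[0.3,-0.35,3.2],[0,0,0],0]]'
sed -i 's/\[\[.5846.*\]\]\[i\]/[[.5859,-.1926],[.555,-.1077],[.6245,-.0498]][i]/; s/\.125\]/.105]/' look.py
python3 look.py 2
```

```text
clock: 2.8
ee_pos: [0.5557, -0.1051, 0.1383]
tcp_rot: [-0.562, 0.827, -0.001, 0.001]
wrist_force: [1.3, 0.5, 0.4]
width: 0.001
[ 0.55571083 -0.10505574  0.13829439] [1.30799207 0.53044903 0.35661305] [ 9.98768160e-02  3.67516593e-01 -2.72379277e-01  5.98860104e-04
 -9.27236180e-01  1.09232067e+00]
rnd [ 0.11047296 -0.00800963  1.3316731 ]
sq [ 2.80999556 -2.41073003  1.3366167 ]
tri [-3.06843081 -1.73622448  1.34168425]
```

View pics/w2.png

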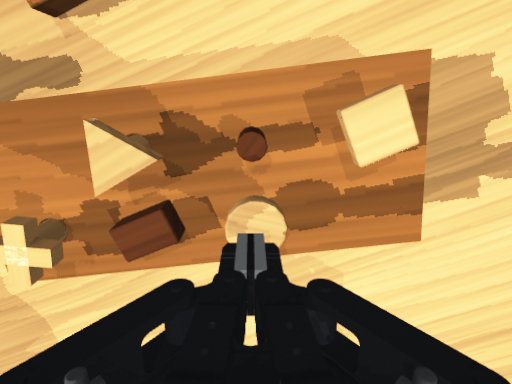

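```bash
python3 -m pendant '[[[0.1,0,0.2],[0,0,0],0],[[0.1,0,0.4],[0,0,0],0],[[0.1,0,0.5],[0,0,0],0],[[0.1,0,0.56],[0,0,0],0],[[0.1,0,0.56],[0,0,0],0],[[0.1,0,0.56],[0,0,0],0]]'
python3 - <<'E'
from h import *
for i in range(4):
    s=manip.state();print(s['ee_pos'],s['wrist_force']);imaging.grab_frame("wrist")
E
```

```text
clock: 3.45
ee_pos: [0.5537, -0.1081, 0.1223]
tcp_rot: [-0.561, 0.828, -0.0, -0.0]
wrist_force: [0.2, -0.4, 0.4]
width: 0.0
[ 0.55367531 -0.10811118  0.12230898] [ 0.18935949 -0.37896761  0.40125759]
[ 0.55370872 -0.10809243  0.12239214] [ 0.13312175 -0.5532268   0.05858614]
[ 0.55368917 -0.10808166  0.12240689] [ 0.1416068  -0.47859399  0.86534205]
[ 0.5537161  -0.10805721  0.12245348] [-0.2753101   1.19437167 -0.12598484]
```

```bash
python3 -m pendant '[[[0,0,0.06],[0,0,0],0],[[0,0,0.12],[0,0,0],0],[[0,0,0.17],[0,0,0],0],[[0,0,0.21],[0,0,0],0],[[0,0,0.25],[0,0,0],0],[[0,0,0.29],[0,0,0],0],[[0,0,0.33],[0,0,0],0],[[0,0,0.36],[0,0,0],0],[[0,0,0.36],[0,0,0],0]]'
python3 - <<'E'
from h import *
for i in range(3):
    s=manip.state();print(s['ee_pos'],s['wrist_force']);imaging.grab_frame("wrist")
E
```

```text
clock: 4.55
ee_pos: [0.5536, -0.1081, 0.1134]
tcp_rot: [-0.561, 0.828, -0.0, 0.0]
wrist_force: [-0.8, -0.4, 2.4]
width: -0.003
[ 0.55358561 -0.10805471  0.11335253] [-0.76028918 -0.42399385  2.41954454]
[ 0.55355639 -0.10806717  0.11331437] [-1.57232563  0.02917092  1.64833892]
[ 0.55358163 -0.1080572   0.1133293 ] [-0.71369383 -0.18294828  2.02321691]
```

Contact at a light ~2 N. I'll go the remaining ~8.3 mm gently.

```bash
python3 -m pendant '[[[0,0,0.04],[0,0,0],0],[[0,0,0.08],[0,0,0],0],[[0,0,0.12],[0,0,0],0],[[0,0,0.16],[0,0,0],0],[[0,0,0.2],[0,0,0],0],[[0,0,0.24],[0,0,0],0],[[0,0,0.28],[0,0,0],0],[[0,0,0.31],[0,0,0],0],[[0,0,0.33],[0,0,0],0],[[0,0,0.33],[0,0,0],0],[[0,0,0.33],[0,0,0],0]]'
python3 - <<'E'
from h import *
for i in range(3):
    s=manip.state();print(s['ee_pos'],s['wrist_force']);imaging.grab_frame("wrist")
E
```

```text
clock: 5.8
ee_pos: [0.5536, -0.1081, 0.1049]
tcp_rot: [-0.561, 0.828, 0.0, -0.0]
wrist_force: [-0.3, -0.0, 1.4]
width: -0.002
[ 0.5535657  -0.10807797  0.10493236] [-0.3227436  -0.04031715  1.38026795]
[ 0.55356998 -0.10805254  0.1049422 ] [-2.26710905 -0.12815348  1.21097262]
[ 0.55356636 -0.10805517  0.10493567] [-0.42994036 -0.01355819  0.68858576]
```

Now lift and look.

```bash
python3 -m pendant '[[[0,0,-0.1],[0,0,0],0],[[0,0,-0.4],[0,0,0],0],[[0,0,-1.4],[0,0,0],0],[[0,0,-2.4],[0,0,0],0],[[0,0,-2.4],[0,0,0],0],[[0,0,-2.4],[0,0,0],0]]'
python3 look.py 3
cat > heights.py <<'E'
from h import *
import sys
k=sys.argv[1];p=cv2.imread(f"pics/w{k}.png");d=np.load(f"pics/w{k}d.npy");m=imaging.camera_model("wrist");q=np.load(f"pics/w{k}s.npy");T=camT(m,dict(ee_pos=q[:3],tcp_rot=q[3:]))
Ti=np.linalg.inv(T)
for n,F,z in (('sq',[.5859,-.1926],.117),('rnd',[.555,-.1077],.105),('tri',[.6245,-.0498],.117),('cross',[.5935,.0352],.117)):
    c=Ti@np.r_[F,z,1];u=m['cx']+m['fx']*c[0]/-c[2];v=m['cy']-m['fy']*c[1]/-c[2]
    u,v=int(u),int(v)
    if not(4<u<508 and 4<v<380): print(n,'out',u,v);continue
    print(n,u,v,at_d(m,T,(u,v),np.median(d[v-4:v+5,u-4:u+5])))
E
python3 heights.py 3
```

```text
clock: 6.55
ee_pos: [0.5538, -0.1079, 0.1659]
tcp_rot: [-0.561, 0.828, -0.0, 0.001]
wrist_force: [0.5, -0.2, 0.0]
width: -0.0
[ 0.55384005 -0.10792652  0.16588524] [ 0.52665337 -0.15176928  0.03819533] [ 9.44943655e-02  3.37514471e-01 -2.39186681e-01 -3.93388399e-04
 -9.92156798e-01  1.09647878e+00]
rnd [-0.0227552  -0.03589366  2.43549776]
sq [ 2.67244108 -2.443471    2.43610994]
tri [-3.20476305 -1.75840355  2.44195906]
sq 358 121 [ 0.58619958 -0.19279189  0.11535445]
rnd 250 206 [ 0.55501244 -0.10768515  0.10444085]
tri 125 149 [ 0.62473979 -0.04982056  0.1167469 ]
cross 39 235 [0.59355626 0.03623778 0.11515377]
```

View pics/w3.png

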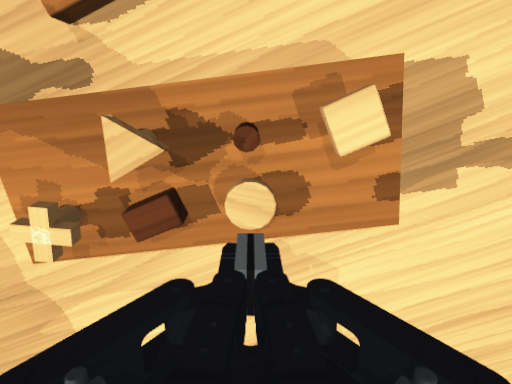

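The round peg is now at 0.1045 and the view is undisturbed: round (250,205), square (357,120), offcut (154,214), dowel (247,137). The square peg is next.

```bash
python3 -m pendant '[[[1.4,-1.25,0],[0,0,0],0],[[2.67,-2.43,0],[0,0,0],0],[[2.67,-2.43,0.2],[0,0,0],0],[[2.67,-2.43,0.8],[0,0,0],0],[[2.67,-2.43,1.4],[0,0,0],0],[[2.67,-2.43,1.68],[0,0,0],0],[[2.67,-2.43,1.68],[0,0,0],0],[[2.67,-2.43,1.68],[0,0,0],0],[[2.67,-2.43,1.68],[0,0,0],0]]'
python3 look.py 4
```

```text
clock: 7.5
ee_pos: [0.5858, -0.1925, 0.1239]
tcp_rot: [-0.561, 0.828, -0.001, 0.001]
wrist_force: [-0.1, -0.2, -0.2]
width: -0.003
[ 0.58577212 -0.19245696  0.12386995] [-0.12051618 -0.24731451 -0.17535866] [-5.51759365e-02  4.61565832e-01 -1.57760559e-01  2.47569473e-04
 -9.50012720e-01  1.24646406e+00]
rnd [-2.69319061  2.39998036  0.75206587]
sq [ 0.00362695 -0.00577931  0.75480629]
tri [-5.87404071  0.67532464  0.75542812]
```

View pics/w4.png

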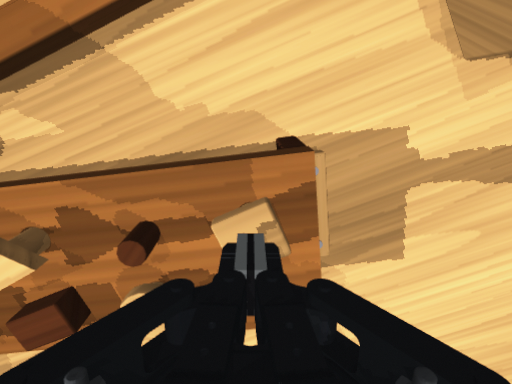

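The fingertips are over the square head at (250,225). I need 0.755 (18.9 mm) down.

```bash
python3 -m pendant '[[[0,0,0.06],[0,0,0],0],[[0,0,0.12],[0,0,0],0],[[0,0,0.17],[0,0,0],0],[[0,0,0.21],[0,0,0],0],[[0,0,0.25],[0,0,0],0],[[0,0,0.29],[0,0,0],0],[[0,0,0.33],[0,0,0],0],[[0,0,0.37],[0,0,0],0],[[0,0,0.41],[0,0,0],0],[[0,0,0.43],[0,0,0],0],[[0,0,0.43],[0,0,0],0]]'
python3 - <<'E'
from h import *
for i in range(2):
    s=manip.state();print(s['ee_pos'],s['wrist_force']);imaging.grab_frame("wrist")
E
```

```text
clock: 8.65
ee_pos: [0.5853, -0.1926, 0.1123]
tcp_rot: [-0.561, 0.828, -0.0, 0.0]
wrist_force: [-0.7, -0.6, 3.1]
width: -0.0
[ 0.5852629  -0.19260074  0.11233926] [-0.66792171 -0.62994529  3.05249457]
[ 0.58529637 -0.19258342  0.11233803] [-0.57022082  0.82944797  3.26493371]
```

```bash
python3 -m pendant '[[[0,0,0.04],[0,0,0],0],[[0,0,0.08],[0,0,0],0],[[0,0,0.12],[0,0,0],0],[[0,0,0.16],[0,0,0],0],[[0,0,0.2],[0,0,0],0],[[0,0,0.24],[0,0,0],0],[[0,0,0.27],[0,0,0],0],[[0,0,0.29],[0,0,0],0],[[0,0,0.29],[0,0,0],0],[[0,0,0.29],[0,0,0],0]]'
python3 - <<'E'
from h import *
s=manip.state();print(s['ee_pos'],s['wrist_force'])
E
python3 -m pendant '[[[0,0,-0.1],[0,0,0],0],[[0,0,-0.4],[0,0,0],0],[[0,0,-1.4],[0,0,0],0],[[0,0,-2.4],[0,0,0],0],[[0,0,-2.4],[0,0,0],0],[[0,0,-2.4],[0,0,0],0]]'
python3 look.py 5; python3 heights.py 5
```

```text
clock: 9.75
ee_pos: [0.5853, -0.1926, 0.1049]
tcp_rot: [-0.561, 0.828, 0.0, 0.0]
wrist_force: [-0.2, 0.6, 2.5]
width: -0.002
[ 0.58527795 -0.19257258  0.10493279] [-0.1820176   0.6042057   2.50144561]
clock: 10.35
ee_pos: [0.5855, -0.1924, 0.1658]
tcp_rot: [-0.561, 0.828, -0.0, 0.001]
wrist_force: [1.0, -0.8, -0.5]
width: -0.001
[ 0.58545448 -0.19242869  0.16583449] [ 0.9775905  -0.81195522 -0.53017594] [-5.54815309e-02  4.20374348e-01 -1.08193025e-01 -5.16410288e-04
 -1.04057658e+00  1.24651783e+00]
rnd [-2.693175    2.39190512  2.43253298]
sq [ 2.06270131e-03 -1.56257730e-02  2.43340336e+00]
tri [-5.87515446  0.66933937  2.43800633]
sq 250 213 [ 0.5816161  -0.19019628  0.10444916]
rnd 164 279 [ 0.55545786 -0.10768038  0.10477205]
tri 40 236 [ 0.6244713  -0.04970492  0.11644379]
cross out -31 308
```

View pics/w5.png

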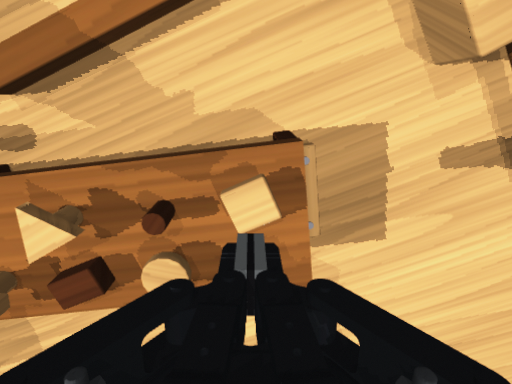

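The square peg (250,205) is at 0.1045, and the dowel (158,217) and offcut (82,282) are untouched. The triangle (42,236) is next.

```bash
python3 -m pendant '[[[-2,0.23,0],[0,0,0],0],[[-4,0.46,0],[0,0,0],0],[[-5.87,0.67,0],[0,0,0],0],[[-5.87,0.67,0],[0,0,0],0],[[-5.87,0.67,0.4],[0,0,0],0],[[-5.87,0.67,1],[0,0,0],0],[[-5.87,0.67,1.5],[0,0,0],0],[[-5.87,0.67,1.64],[0,0,0],0],[[-5.87,0.67,1.64],[0,0,0],0],[[-5.87,0.67,1.64],[0,0,0],0],[[-5.87,0.67,1.64],[0,0,0],0]]'
python3 look.py 6
```

```text
clock: 11.5
ee_pos: [0.6245, -0.0503, 0.1248]
tcp_rot: [-0.561, 0.828, -0.0, 0.001]
wrist_force: [0.3, 1.0, 0.7]
width: -0.0
[ 0.62453411 -0.0503129   0.12478203] [0.27800098 1.01106129 0.74200964] [ 1.77590406e-01  4.75779363e-01 -1.30378842e-01  2.07772163e-04
 -9.63263465e-01  1.01299746e+00]
rnd [3.1640155  1.73221992 0.78726125]
sq [ 5.8590867  -0.67549706  0.78871638]
tri [-0.01808452  0.00987287  0.79128005]
```

View pics/w6.png

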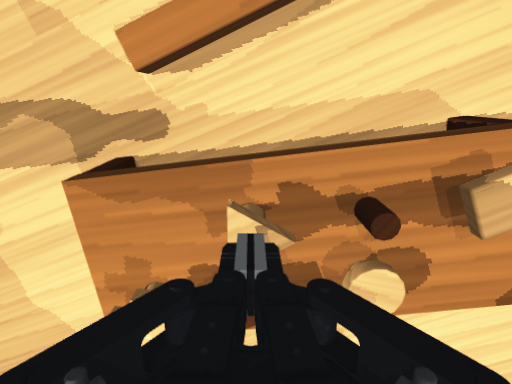

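The fingertips are over the triangle head (250,235). 0.79 to go (19.8 mm).

```bash
python3 -m pendant '[[[0,0,0.06],[0,0,0],0],[[0,0,0.12],[0,0,0],0],[[0,0,0.17],[0,0,0],0],[[0,0,0.21],[0,0,0],0],[[0,0,0.25],[0,0,0],0],[[0,0,0.29],[0,0,0],0],[[0,0,0.33],[0,0,0],0],[[0,0,0.37],[0,0,0],0],[[0,0,0.41],[0,0,0],0],[[0,0,0.45],[0,0,0],0],[[0,0,0.46],[0,0,0],0],[[0,0,0.46],[0,0,0],0]]'
python3 - <<'E'
from h import *
for i in range(2):
    s=manip.state();print(s['ee_pos'],s['wrist_force']);imaging.grab_frame("wrist")
E
```

```text
clock: 12.75
ee_pos: [0.6241, -0.05, 0.1125]
tcp_rot: [-0.561, 0.828, 0.0, 0.0]
wrist_force: [-1.8, -0.0, 2.9]
width: -0.001
[ 0.62414288 -0.05004343  0.11251054] [-1.75929704 -0.01262984  2.88506306]
[ 0.62410839 -0.0500409   0.11248712] [-0.46457058  0.42709004  2.25210728]
```

```bash
python3 -m pendant '[[[0,0,0.04],[0,0,0],0],[[0,0,0.08],[0,0,0],0],[[0,0,0.12],[0,0,0],0],[[0,0,0.16],[0,0,0],0],[[0,0,0.2],[0,0,0],0],[[0,0,0.24],[0,0,0],0],[[0,0,0.27],[0,0,0],0],[[0,0,0.3],[0,0,0],0],[[0,0,0.3],[0,0,0],0],[[0,0,0.3],[0,0,0],0]]'
python3 -m pendant '[[[0,0,-0.1],[0,0,0],0],[[0,0,-0.4],[0,0,0],0],[[0,0,-1.4],[0,0,0],0],[[0,0,-2.6],[0,0,0],0],[[0,0,-4],[0,0,0],0],[[0,-1.5,-5.5],[0,0,0],0],[[0,-1.5,-5.5],[0,0,0],0],[[0,-1.5,-5.5],[0,0,0],0],[[0,-1.5,-5.5],[0,0,0],0],[[0,-1.5,-5.5],[0,0,0],0]]'
python3 look.py 7; python3 heights.py 7
```

```text
clock: 13.85
ee_pos: [0.6241, -0.05, 0.1049]
tcp_rot: [-0.561, 0.828, 0.0, 0.0]
wrist_force: [-0.6, 0.1, 1.2]
width: 0.0
clock: 14.85
ee_pos: [0.6578, -0.0638, 0.241]
tcp_rot: [-0.561, 0.828, 0.001, -0.001]
wrist_force: [-0.8, -0.9, -0.2]
width: -0.003
[ 0.65775888 -0.06379314  0.24101055] [-0.76551964 -0.87739479 -0.22346207] [ 1.47348668e-01  4.42233710e-01  1.22999420e-01 -4.54350954e-04
 -1.25477003e+00  1.04386611e+00]
rnd [3.14797291 3.15029006 5.45377385]
sq [5.84392837 0.74356588 5.44992219]
tri [-0.03349114  1.42678789  5.44467466]
sq 406 202 [ 0.57956057 -0.1965807   0.10463462]
rnd 326 252 [ 0.55588598 -0.10739788  0.10441874]
tri 249 219 [ 0.61990439 -0.04710592  0.10447966]
cross 183 274 [0.59297646 0.03617368 0.11547496]
```

View pics/w7.png

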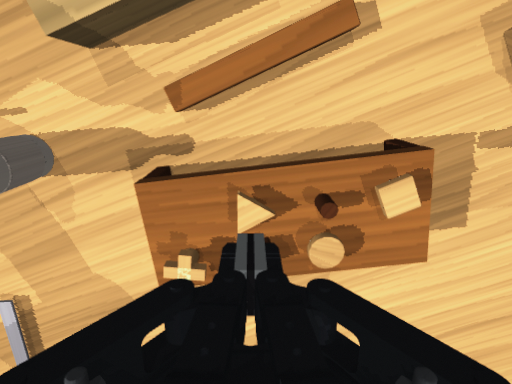

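All three pegs read about 0.1045 m, and the cross is unchanged at 0.1155 m. The arm is clear of everything.

```bash
python3 -c "
from plant import manip
print(manip.hand_in())"
```

```text
the job is handed in; nothing more can be done
None
```

I pressed the round, then the square, then the three-sided peg half-way down with the shut fingertips. I went slowly (about 10 mm/s) and then lifted clear. The force read about 1–3 N at each check, though it was not recorded continuously.

- **Pressed pegs:** the last wrist-depth check put all three head tops at about 0.1045 m. The half-way target is 0.105 m, and the fingertips stopped at 0.1049 m each time.
- **Plus-headed peg:** it stayed at its starting height, reading 0.115 m before and 0.1155 m after.
- **Other objects:** the dowel and batten looked undisturbed in the last picture. The offcut was hidden behind the gripper there, but looked untouched after the square peg.
- **Disagreement:** the top and wrist cameras differed by about 2 mm on the peg positions, so I used their average. No check failed.
- **Time:** it took about 15 s of the 40 s allowed.

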